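# Stow two loose rollers in their carrier and snap it shut

### The job

Two loose steel rollers keep rolling about on the counter: lay the thick one in the wide dimple and the slim one in the narrow dimple of the open roller carrier (either one first), setting them down without dropping them or letting them roll away. Then swing the carrier's lid over and press its front edge down past the sprung catch until it clicks fully home. Leave the other things on the counter where they lie.

Things in the scene. Friction and masses are not known exactly. Their poses are not given: they have to be found in the camera images.
- thick_roller_center (a point): Centre of the thick steel roller: a cylinder 54 mm in diameter and 80 mm long with a 16 mm diameter, 12 mm long dark stub at each end (104 mm over all), 0.35 kg more or less, lying on the counter (centre 27 mm up). Local x runs along its axis; local y and z turn with it as it rolls. Either end may go either way.
- slim_roller_center (a point): Centre of the slim steel roller: a cylinder 38 mm in diameter and 80 mm long with the same stubs (104 mm over all), 0.22 kg more or less, lying on the counter (centre 19 mm up). Local x runs along its axis; local y and z turn with it. Either end may go either way.
- thick_roller: The thick roller's body; same origin and axes as thick_roller_center.
- slim_roller: The slim roller's body; same origin and axes as slim_roller_center.
- case: Roller carrier, fixed, grey metal, pale wooden insert. Origin under its 136 (x) by 164 (y) mm base, on the counter; +x to the hinge at the back, away from the robot. Insert top 18 mm up, with two shallow V dimples along x (30 degree sides, closed ends, 100 mm long). Open at the +y and -y sides; 5 mm walls, 152 mm wide, 72 mm high, cross the front and back at x = -62 to -67 and +62 to +67 mm.
- wide_dimple (a point): Where the centre of the thick roller lies when seated in the wide dimple (34 mm wide, at y = +40 mm of the carrier, 39 mm above the counter). x is along the dimple and z is up. Seated, the roller has up to 10 mm of play along x.
- narrow_dimple (a point): Where the centre of the slim roller lies when seated in the narrow dimple (26 mm wide, at y = -44 mm of the carrier, 32 mm above the counter). x is along the dimple and z is up. Up to 10 mm of play along x.
- lid_hinge (a point): Middle of the lid's hinge line on top of the back wall, at (67.5, 0, 73.5) mm of the carrier; the hinge runs along the carrier's y.
- lid (a joint): Opening angle of the lid, rad. 0 is shut and clicked; it starts standing up, at 1.57 to 1.75 (stop 2.05). The hinge is stiff: the lid stays where it is left and takes 2 to 3 N at its edge to move. Coming down it rests on the catch's nose at about 0.07; pressing it on (about 9 N at lid_press) snaps it past the nose to 0.
- lid_press (a point): A good place to press: middle of the lid's outer (upper when shut) face, 115 mm from the hinge line. The lid is a flat grey plate 4 mm thick, 144 mm wide, with a rolled steel front edge ending 144.5 mm from the hinge line. Shut, its outer face is 78 mm above the counter.
- catch_tip (a point): Top of the sprung catch, a 28 mm wide upright steel tongue in front of the middle of the front wall. Its nose reaches over the last 3 mm of the shut lid, stands about 7 mm above it, and gives way forwards by itself when the lid is pressed past.
- bearing: Bystander: ball bearing 52 mm across, 15 mm high, lying flat behind the work, left of the middle.
- grease_tin: Bystander: round tin with a pale lid, 73 mm across, 48 mm high, behind the work on the right.
- spanner: Bystander: flat spanner 180 mm long, 6 mm high, lying across behind the carrier.
- tape_measure: Bystander: tape measure 32x80x62 mm, standing behind the work on the left.
- pliers: Bystander: pliers 146 mm long, 12 mm high, at the left.
- screwdriver: Bystander: screwdriver 210 mm long, at the right.
There are look-alikes about, which are no part of the job. Leave any yellow look-alike of the thick_roller alone.

How it is judged:
By the outcome, as a careful person would: the job done as asked, in the order asked, and still so for the second after the job is handed in, with the robot touching nothing.
It also fails if it takes over 72 s, if anything falls off the work surface, if the arm or the gripper's body presses on something with over 40 N, if the wrist force passes 120 N, or if a joint passes its speed limit or range.

### The arm

A 6-joint arm with a two-finger parallel gripper is mounted at the origin on a cart in front of the work surface, level with it; the furniture and walls round the work are solid. World frame = base frame: x ahead of the robot, y to its left, z up, the work surface at z = 0. Lengths are in m, angles in rad, forces in N, time in s.
With the tool pointing down it reaches from about 0.275 to 0.75 m from the base axis. Payload 10.2 kg.
Tool frame: the origin (TCP) lies between the finger pads; the fingertips stand 19 mm ahead of it and the grasp point (between the pads) is the TCP; x points along the fingers, z is the direction in which the jaws open and shut, and the axes are right-handed (so a half turn about x gives the same grasp; the last joint's range is limited). The gripper opens to 85 mm and grips with 20 to 120 N. Pads are 22 mm wide; open, the fingers measure 114 mm over their backs; the gripper's body (76 mm by 85 mm) begins 54 mm behind the grasp point. The pads swing forward as they close: fully open they stand 13 mm farther back than shut.
Start: joints at [1.042, 0.313, 1.498, -0, 1.331, -0.223], TCP at [0.158, 0.501, 0.25] pointing down, gripper open.
Joint ranges: [-2.94, 2.94], [-0.97, 2.17], [0.19, 2.56], [-1.23, 4.37], [0.02, 3.11], [-2.88, 2.88]. Speed limits (rad/s): [2.39, 2.39, 3.01, 3.14, 3.14, 3.14].

### API

Orientations are given as a unit quaternion [x, y, z, w].
In Python, from rig import * gives the robot as it stands.
- The arm moves only by the tool arm_command, never from a script. Its argument "deltas" is a list of rows, each an object with "turn": the turn, a rotation vector about the tool's x, y, z in rad, a list of three; "translation": the shift along the tool's x, y, z in m, a list of three; "jaw": the finger opening in m, from 0 to 0.0854. In form: [{"turn": [ax, ay, az], "translation": [x, y, z], "jaw": jaw}, ...]. A call has 1 to 12 rows; each row is the pose to reach, as a shift and turn from the pose commanded when the call began, along the tool's axes at that moment; what a row does not reach only later rows make up. A row lasts 1/12 s, in which the tool goes at most 41.7 mm and 7.16 degrees, less where a joint would pass 70% of its speed; a pose out of reach is approached as far as the arm can. A call with a gripper value outside its range is refused whole. The fingers move at their own pace and stop on an object; "squeeze" is the grip in N (left out, the last holds). Time passes only in rows, so rows that repeat a pose let the fingers close. It gives the time, the measured TCP pose, the force and the opening at its end, in the units of the state.
- observe(): the state, without advancing time (a new reading comes with each control period).
- capture(name): name is "scene" or "top" or "wrist"; returns the picture (384x512x3 uint8, blue, green, red); there is no depth.
- camera_info(name): a dict with "mtx" (3x3 intrinsics, pixels), "rvec" (rotation vector, rad) and "tvec" (3), from world to camera coordinates, as OpenCV has them. Camera axes: x right, y down, z forward; pixel columns grow to the right and rows downward; lengths in m; the calibration is good to about 2 mm. The wrist camera is an equidistant fisheye: a pixel r from the principal point sees the ray r / f radians off the axis. A picture is of the moment at which its call begins: read the wrist's pose just before it. camera_info takes no time and is no camera call; for the wrist camera it gives the pose at the moment of the call.
- sign_off(): hands the job in, once; it reports no verdict.
The state is a dict: "time_s": time; "qpos": joint angles; "joint_velocities": joint speeds; "joint_torque": joint torques, N m; "tool_pos": TCP position; "ee_rot": TCP orientation; "contact_force": force on the tool from outside, world axes, zero at the start; "moment": the same for the moment, N m; "gripper_width": finger opening in m.
Only numpy, scipy, OpenCV 4.12 (cv2) and the standard library are available. Lean on these libraries where they do the work, as an engineer would, in place of code of your own. Each camera call takes 0.05 s, during which the arm holds its last target.

## Working session

There is one attempt and no reset: what is moved stays moved. The work goes in short steps, Python scripts to look and compute and a tool call to move; the robot and the scene stay as the last step left them, time stands still between calls to the robot, and variables do not carry over. Pictures are saved under pics/ and viewed, and the job is handed in when it is done.

Besides the shell and the picture viewer there is one more tool, called as name(argument=value, ...) on one line, values as JSON. arm_command: Moves the arm, as the interface text tells. Its arguments: {"type":"object","properties":{"deltas":{"type":"array"},"squeeze":{"type":"number"}},"required":["deltas"]}

```bash
mkdir -p pics; ls; python3 - <<'E'
from rig import *
import cv2
s=observe(); print({k:np.round(v,3).tolist() if 'np' in globals() else v for k,v in s.items()})
for n in ["scene","top"]:
    cv2.imwrite(f"pics/{n}0.png",capture(n)); c=camera_info(n); print(n,c)
E
```

```text
pics
{'time_s': 0.0, 'qpos': array([ 1.04156128e+00,  3.13439378e-01,  1.49845042e+00,  3.50227836e-05,
        1.33098627e+00, -2.23376707e-01]), 'joint_velocities': array([-0.00092229, -0.00045187,  0.00040601,  0.00117067,  0.00174197,
       -0.00035016]), 'joint_torque': array([-3.69987738e-04, -4.12267756e+01, -2.59745711e+01, -1.76213730e-04,
        4.11465051e-03,  2.86581383e-05]), 'tool_pos': array([0.15795495, 0.50043009, 0.24973547]), 'ee_rot': array([-0.41816467,  0.57075416,  0.41782574,  0.56991196]), 'contact_force': array([ 0.09583235, -0.38513756, -0.87425472]), 'moment': array([-0.00610758,  0.03042276,  0.07972835]), 'gripper_width': 0.08543556128704233}
scene {'mtx': array([[383.79687708,   0.        , 255.96535105],
       [  0.        , 383.79687708, 186.83126237],
       [  0.        ,   0.        ,   1.        ]]), 'rvec': array([ 2.12672167, -0.47276022,  0.27226947]), 'tvec': array([-0.54759479,  0.14553581,  1.30052734])}
top {'mtx': array([[395.96164236,   0.        , 257.0539736 ],
       [  0.        , 395.96164236, 191.60981914],
       [  0.        ,   0.        ,   1.        ]]), 'rvec': array([ 2.11213157, -2.1495962 ,  0.17804506]), 'tvec': array([-0.08953743,  0.56407494,  1.38793727])}
```

View pics/scene0.png

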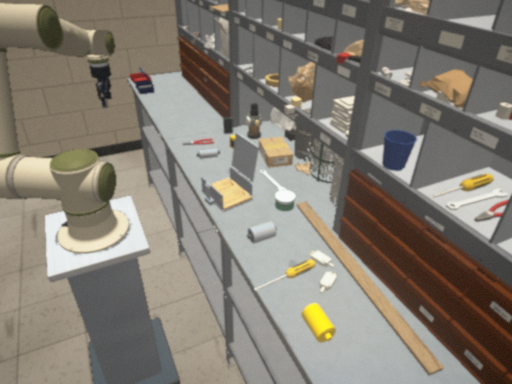

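View pics/top0.png

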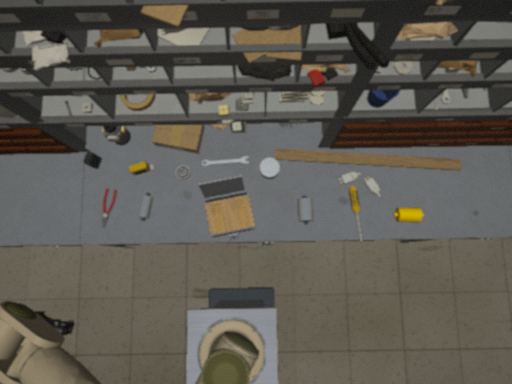

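The top view shows two grey cylinders: at (305,209), the larger, and at (146,206), the smaller. The yellow cylinder at (409,214) is the look-alike. The grey ones match the description, so I'll check them in an enlarged crop and measure roughly.

```bash
cat > h.py <<'E'
from rig import *
import numpy as np, cv2
from scipy.spatial.transform import Rotation as R
np.set_printoptions(precision=4,suppress=True)
def cam(n):
    c=camera_info(n); Rm=cv2.Rodrigues(np.array(c['rvec'],float))[0]; return np.array(c['mtx'],float),Rm,np.array(c['tvec'],float).ravel()
def ray(c,uv,fish=False):
    K,Rm,t=c; x=(uv[0]-K[0,2])/K[0,0]; y=(uv[1]-K[1,2])/K[1,1]
    if fish:
        r=np.hypot(x,y); d=np.array([x/r*np.sin(r),y/r*np.sin(r),np.cos(r)]) if r>1e-9 else np.array([0,0,1.])
    else: d=np.array([x,y,1.])
    return -Rm.T@t, Rm.T@d
def onz(c,uv,z,fish=False):
    o,d=ray(c,uv,fish); return o+d*(z-o[2])/d[2]
def proj(c,P,fish=False):
    K,Rm,t=c; p=Rm@np.array(P,float)+t
    if fish:
        r=np.hypot(p[0],p[1]); th=np.arctan2(r,p[2]); q=p[:2]/r*th
    else: q=p[:2]/p[2]
    return np.array([q[0]*K[0,0]+K[0,2],q[1]*K[1,1]+K[1,2]])
E
python3 - <<'E'
from h import *
im=cv2.imread('pics/top0.png')
a=cv2.resize(im[160:245,90:440],None,fx=2.28,fy=2.28*1,interpolation=cv2.INTER_CUBIC)
b=np.hstack([cv2.resize(im[185:230,x:x+50],(266,240),interpolation=cv2.INTER_CUBIC) for x in (120,280,385)])
a=a[:, :798]; b=b[:,:a.shape[1]]
cv2.imwrite('pics/crop0.png',np.vstack([a[:,:798],b[:,:798]]))
c=cam('top')
for n,uv,z in [('thick',(305,209),.045),('slim',(146,206),.03),('yel',(409,214),.03),('caseFL',(210,236),.018),('FR',(254,231),.018),('BR',(248,194),.018),('BL',(205,202),.018)]:
    print(n,onz(c,uv,z))
print(c[1].T@-c[2])
E
```

```text
thick [ 0.4962 -0.2711  0.045 ]
slim [0.5194 0.3073 0.03  ]
yel [ 0.4731 -0.6494  0.03  ]
caseFL [0.4069 0.0744 0.018 ]
FR [ 0.4223 -0.0858  0.018 ]
BR [ 0.5592 -0.0657  0.018 ]
BL [0.5321 0.0933 0.018 ]
[ 0.3192 -0.1023  1.4629]
```

View pics/crop0.png

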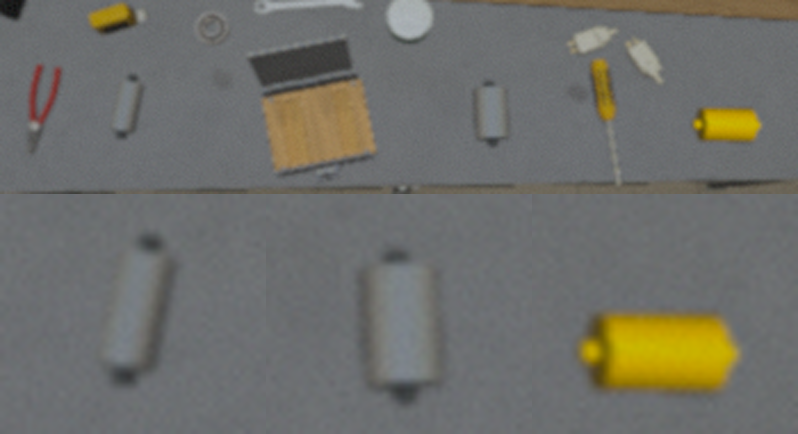

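The thick (305,209) and slim (146,206) grey rollers are confirmed, with the yellow one at (409,214) to be left alone. I'll move over the slim roller first.

```bash
cat >> h.py <<'E'
def go(x,y,z,a,quiet=False):
    """print delta for world target, tool down, jaw (tool z) heading a (deg)"""
    s=observe(); Rt=R.from_quat(s['ee_rot']).as_matrix(); p=np.array(s['tool_pos'])
    cands=[]
    for k in (0,180):
        b=np.radians(a+k); zx=np.array([np.cos(b),np.sin(b),0]); xx=np.array([0,0,-1.]); T=np.c_[xx,np.cross(zx,xx),zx]
        cands.append(R.from_matrix(Rt.T@T).as_rotvec())
    print('t',round(s['time_s'],2),'pos',p,'jawdir',np.degrees(np.arctan2(Rt[1,2],Rt[0,2])),'toolx',Rt[:,0],'q6',s['qpos'][5],'w',s['gripper_width'],'F',np.array(s['contact_force']))
    print('translation',Rt.T@(np.array([x,y,z])-p),'turns',cands)
E
python3 - <<'E'
from h import *
go(0.50,0.307,0.22,100)
go(0.50,0.307,0.22,80)
E
```

```text
t 0.1 pos [0.158  0.5005 0.2498] jawdir 72.48019007247645 toolx [-0.0005 -0.0009 -1.    ] q6 -0.2234170442223661 w 0.08561088002266401 F [-0.5567  0.14    0.8992]
translation [ 0.0298 -0.3844 -0.0815] turns [array([-0.4803, -0.001 , -0.0005]), array([ 2.6613, -0.0006,  0.0013])]
t 0.1 pos [0.158  0.5005 0.2498] jawdir 72.48019007247645 toolx [-0.0005 -0.0009 -1.    ] q6 -0.2234170442223661 w 0.08561088002266401 F [-0.5567  0.14    0.8992]
translation [ 0.0298 -0.3844 -0.0815] turns [array([-0.1312, -0.001 , -0.0003]), array([ 3.0103, -0.0004,  0.0016])]
```

arm_command(deltas=[{"turn": [-0.1, 0, 0], "translation": [0.03, -0.384, -0.082], "jaw": 0.085}, {"turn": [-0.1, 0, 0], "translation": [0.03, -0.384, -0.082], "jaw": 0.085}, {"turn": [-0.1, 0, 0], "translation": [0.03, -0.384, -0.082], "jaw": 0.085}, {"turn": [-0.1, 0, 0], "translation": [0.03, -0.384, -0.082], "jaw": 0.085}, {"turn": [-0.1, 0, 0], "translation": [0.03, -0.384, -0.082], "jaw": 0.085}, {"turn": [-0.1, 0, 0], "translation": [0.03, -0.384, -0.082], "jaw": 0.085}, {"turn": [-0.1, 0, 0], "translation": [0.03, -0.384, -0.082], "jaw": 0.085}, {"turn": [-0.1, 0, 0], "translation": [0.03, -0.384, -0.082], "jaw": 0.085}, {"turn": [-0.1, 0, 0], "translation": [0.03, -0.384, -0.082], "jaw": 0.085}, {"turn": [-0.1, 0, 0], "translation": [0.03, -0.384, -0.082], "jaw": 0.085}, {"turn": [-0.1, 0, 0], "translation": [0.03, -0.384, -0.082], "jaw": 0.085}, {"turn": [-0.1, 0, 0], "translation": [0.03, -0.384, -0.082], "jaw": 0.085}])

```text
time_s: 1.1
tool_pos: [0.4997, 0.3063, 0.2195]
ee_rot: [-0.445, 0.55, 0.446, 0.549]
contact_force: [-0.2, 0.0, 0.1]
gripper_width: 0.085
```

```bash
python3 - <<'E'
from h import *
go(0.52,0.307,0.22,78)
c=cam('wrist'); print(c[0], -c[1].T@c[2], c[1][2])
cv2.imwrite('pics/w1.png',capture('wrist'))
E
```

```text
t 1.1 pos [0.4997 0.3063 0.2195] jawdir 78.11943957876427 toolx [-0.0015 -0.0003 -1.    ] q6 -1.013417384236243 w 0.08495867842357144 F [-0.2223  0.0237  0.0802]
translation [-0.0005 -0.0197  0.0048] turns [array([ 0.0021, -0.0006, -0.0014]), array([-3.1395,  0.0021, -0.0009])]
[[297.3186   0.     247.5212]
 [  0.     297.3186 192.6875]
 [  0.       0.       1.    ]] [0.4284 0.3223 0.344 ] [ 0.2829 -0.0605 -0.9572]
```

View pics/w1.png

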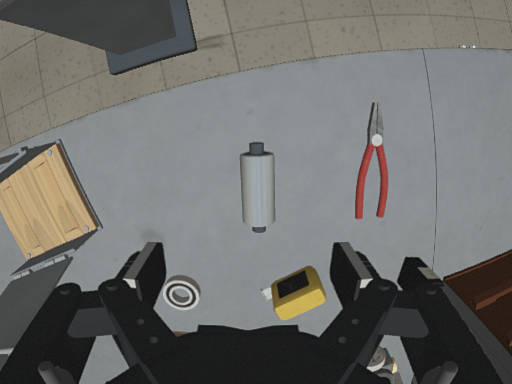

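The wrist view shows the slim roller centred at about (258,187), stubs at (257,149) and (259,229), with the carrier at the left, pliers at the right and tape at (297,293). I'll measure it by thresholds.

```bash
cat >> h.py <<'E'
def darkstubs(im,box,thr=85):
    x0,y0,x1,y1=box; g=cv2.cvtColor(im,cv2.COLOR_BGR2GRAY)[y0:y1,x0:x1]
    n,l,st,ce=cv2.connectedComponentsWithStats((g<thr).astype(np.uint8))
    return [(st[i].tolist(),ce[i]+[x0,y0]) for i in range(1,n) if st[i][4]>15]
E
python3 - <<'E'
from h import *
im=cv2.imread('pics/w1.png'); c=cam('wrist')
B=darkstubs(im,(225,130,290,240)); 
for b in B: print(b)
g=cv2.cvtColor(im,cv2.COLOR_BGR2GRAY)
for r in (165,190,215): print(r,g[r,232:284].tolist())
ps=[onz(c,b[1],0.020,True) for b in B]; print(ps)
cv2.imwrite('pics/w1c.png',cv2.resize(im[130:245,0:290],None,fx=2.7,fy=2.7,interpolation=cv2.INTER_CUBIC))
E
```

```text
([16, 12, 31, 14, 238], array([256.1134, 149.7647]))
([28, 97, 13, 5, 53], array([258.8679, 229.1698]))
165 [142, 139, 140, 140, 140, 139, 141, 143, 93, 97, 114, 121, 128, 135, 142, 149, 151, 155, 159, 161, 162, 163, 166, 161, 161, 167, 164, 162, 158, 158, 162, 164, 164, 160, 158, 157, 159, 153, 148, 138, 129, 109, 119, 145, 145, 146, 144, 145, 145, 146, 145, 146]
190 [145, 144, 145, 145, 145, 146, 147, 148, 147, 109, 96, 118, 127, 134, 140, 146, 151, 155, 158, 161, 162, 165, 163, 163, 161, 163, 165, 164, 160, 156, 158, 161, 164, 166, 158, 155, 156, 154, 148, 139, 128, 114, 99, 148, 148, 146, 144, 147, 145, 147, 147, 146]
215 [145, 145, 145, 146, 146, 145, 147, 145, 146, 146, 112, 97, 120, 130, 136, 143, 149, 154, 157, 160, 161, 162, 166, 164, 162, 160, 164, 166, 165, 158, 159, 160, 161, 161, 161, 154, 153, 154, 146, 137, 127, 118, 97, 127, 147, 147, 145, 146, 146, 146, 145, 144]
[array([0.4773, 0.322 , 0.02  ]), array([0.5708, 0.3065, 0.02  ])]
```

View pics/w1c.png

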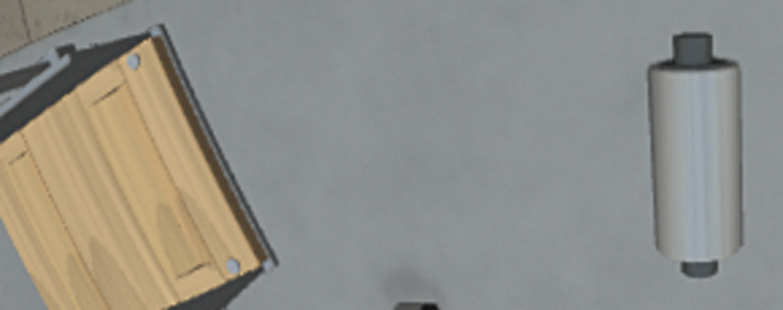

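```bash
python3 - <<'E'
from h import *
c=cam('wrist')
a=onz(c,(257.2,165),.019,True);b=onz(c,(258.6,215),.019,True); print(a,b)
d=(b-a)/np.linalg.norm(b-a); print('axis deg',np.degrees(np.arctan2(d[1],d[0])))
n=onz(c,(256.3,142),.011,True); f=onz(c,(259,232),.027,True)
print(n,f,np.linalg.norm((f-n)[:2]),(n+f)/2)
m=((n+f)/2); ctr=a+d*np.dot((m-a)[:2],d[:2]); print('centre',ctr)
ax=np.degrees(np.arctan2(d[1],d[0]))
go(ctr[0],ctr[1],0.028,ax+90)
E
```

```text
[0.4946 0.3197 0.019 ] [0.5533 0.3097 0.019 ]
axis deg -9.726263557695015
[0.47   0.3239 0.011 ] [0.5713 0.3064 0.027 ] 0.10279177038021658 [0.5207 0.3151 0.019 ]
centre [0.5207 0.3153 0.019 ]
t 1.15 pos [0.499  0.3071 0.2199] jawdir 78.20268390983992 toolx [-0.0011 -0.0001 -1.    ] q6 -1.0132898710743998 w 0.08515593553725377 F [-0.593   0.4155  0.1552]
translation [ 0.1919 -0.0197  0.0125] turns [array([-0.0361, -0.0003, -0.001 ]), array([ 3.1054, -0.0016,  0.0005])]
```

arm_command(deltas=[{"turn": [-0.036, 0, 0], "translation": [0.03, -0.02, 0.0125], "jaw": 0.085}, {"turn": [-0.036, 0, 0], "translation": [0.07, -0.02, 0.0125], "jaw": 0.085}, {"turn": [-0.036, 0, 0], "translation": [0.11, -0.02, 0.0125], "jaw": 0.085}, {"turn": [-0.036, 0, 0], "translation": [0.14, -0.02, 0.0125], "jaw": 0.075}, {"turn": [-0.036, 0, 0], "translation": [0.165, -0.02, 0.0125], "jaw": 0.065}, {"turn": [-0.036, 0, 0], "translation": [0.182, -0.02, 0.0125], "jaw": 0.06}, {"turn": [-0.036, 0, 0], "translation": [0.191, -0.02, 0.0125], "jaw": 0.055}, {"turn": [-0.036, 0, 0], "translation": [0.191, -0.02, 0.0125], "jaw": 0.045}, {"turn": [-0.036, 0, 0], "translation": [0.191, -0.02, 0.0125], "jaw": 0.035}, {"turn": [-0.036, 0, 0], "translation": [0.191, -0.02, 0.0125], "jaw": 0.03}, {"turn": [-0.036, 0, 0], "translation": [0.191, -0.02, 0.0125], "jaw": 0.03}, {"turn": [-0.036, 0, 0], "translation": [0.191, -0.02, 0.0125], "jaw": 0.03}], squeeze=40)

```text
time_s: 2.15
tool_pos: [0.5219, 0.3152, 0.0302]
ee_rot: [-0.456, 0.54, 0.456, 0.541]
contact_force: [-0.6, 0.0, -2.3]
gripper_width: 0.0365
```

```bash
python3 - <<'E'
from h import *
go(0.52,0.315,0.16,80.3)
cv2.imwrite('pics/w2.png',capture('wrist'))
E
```

```text
t 2.15 pos [0.5219 0.3152 0.0302] jawdir 80.27470732889314 toolx [ 0.0012  0.0005 -1.    ] q6 -1.0497394621497353 w 0.03650785168347703 F [-0.5881  0.0172 -2.2549]
translation [-0.1298  0.0017 -0.0004] turns [array([-0.0004,  0.0007,  0.0011]), array([ 3.1412,  0.0018, -0.001 ])]
```

View pics/w2.png

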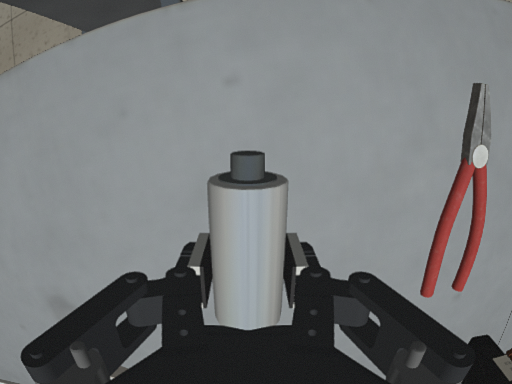

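Slim roller is between the pads (248,250). Lifting, and then checking the grip.

arm_command(deltas=[{"turn": [0, 0, 0], "translation": [-0.004, 0, 0], "jaw": 0.03}, {"turn": [0, 0, 0], "translation": [-0.015, 0, 0], "jaw": 0.03}, {"turn": [0, 0, 0], "translation": [-0.04, 0, 0], "jaw": 0.03}, {"turn": [0, 0, 0], "translation": [-0.075, 0, 0], "jaw": 0.03}, {"turn": [0, 0, 0], "translation": [-0.11, 0, 0], "jaw": 0.03}, {"turn": [0, 0, 0], "translation": [-0.14, 0, 0], "jaw": 0.03}, {"turn": [0, 0, 0], "translation": [-0.14, 0, 0], "jaw": 0.03}])

```text
time_s: 2.78
tool_pos: [0.5239, 0.3159, 0.1773]
ee_rot: [-0.457, 0.536, 0.454, 0.545]
contact_force: [-0.0, -0.8, -0.6]
gripper_width: 0.0365
```

```bash
python3 - <<'E'
from h import *
go(0.42,0.1,0.17,84)
cv2.imwrite('pics/w3.png',capture('wrist'))
E
```

```text
t 2.78 pos [0.5239 0.3159 0.1773] jawdir 80.28059256202475 toolx [ 0.0115  0.0042 -0.9999] q6 -1.0498041903644442 w 0.03648911302788978 F [-0.0355 -0.7938 -0.6313]
translation [ 0.0052  0.0661 -0.2304] turns [array([-0.0649,  0.0058,  0.0108]), array([ 3.0766,  0.0167, -0.0089])]
```

View pics/w3.png

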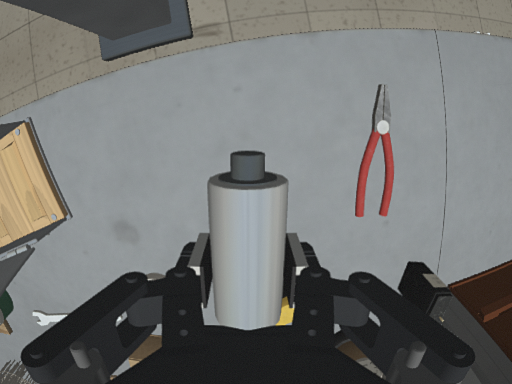

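arm_command(deltas=[{"turn": [0, 0, 0], "translation": [-0.04, 0.015, -0.03], "jaw": 0.03}, {"turn": [0, 0, 0], "translation": [-0.07, 0.028, -0.06], "jaw": 0.03}, {"turn": [0, 0, 0], "translation": [-0.083, 0.028, -0.09], "jaw": 0.03}, {"turn": [0, 0, 0], "translation": [-0.083, 0.028, -0.125], "jaw": 0.03}, {"turn": [0, 0, 0], "translation": [-0.083, 0.028, -0.153], "jaw": 0.03}, {"turn": [0, 0, 0], "translation": [-0.083, 0.028, -0.153], "jaw": 0.03}, {"turn": [0, 0, 0], "translation": [-0.083, 0.028, -0.153], "jaw": 0.03}, {"turn": [0, 0, 0], "translation": [-0.083, 0.028, -0.153], "jaw": 0.03}])

```text
time_s: 3.5
tool_pos: [0.4681, 0.1692, 0.2518]
ee_rot: [-0.455, 0.541, 0.456, 0.54]
contact_force: [0.1, -0.2, -2.6]
gripper_width: 0.0363
```

```bash
python3 - <<'E'
from h import *
go(0.42,0.1,0.17,84)
import pickle
pickle.dump(cam('wrist'),open('w4.pkl','wb'))
cv2.imwrite('pics/w4.png',capture('wrist'))
E
```

```text
t 3.5 pos [0.4681 0.1692 0.2518] jawdir 80.2584088860113 toolx [-0.001   0.0002 -1.    ] q6 -1.2899597479120006 w 0.03634723676779868 F [ 0.1384 -0.1791 -2.6431]
translation [ 0.0819  0.0356 -0.0764] turns [array([-0.0653,  0.0001, -0.001 ]), array([ 3.0763, -0.0016, -0.0001])]
```

View pics/w4.png

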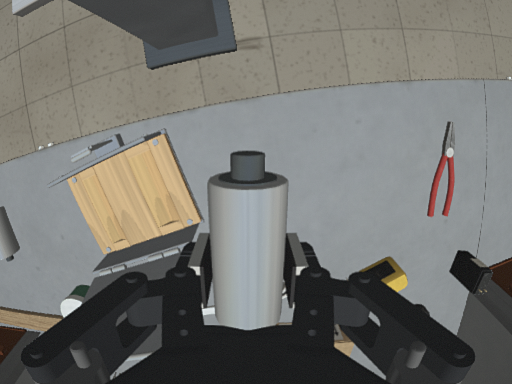

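Carrier visible at (135,190), clear of the fingers except its right back corner. Enlarging for its corners.

```bash
python3 - <<'E'
from h import *
im=cv2.imread('pics/w4.png')
cv2.imwrite('pics/w4c.png',cv2.resize(im[120:280,40:210],(680,640)[0:2],interpolation=cv2.INTER_CUBIC)[:600])
E
```

```text
(no output)
```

View pics/w4c.png

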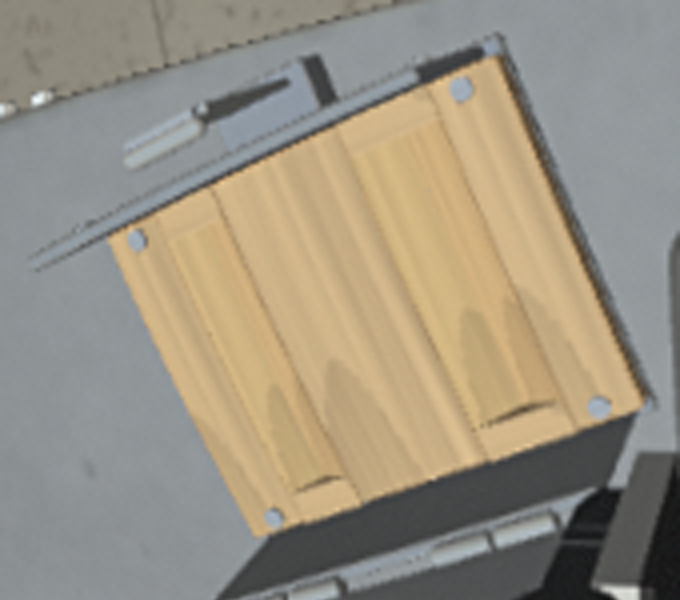

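```bash
python3 - <<'E'
from h import *
import pickle
c=pickle.load(open('w4.pkl','rb'))
P=lambda u,v,z: onz(c,(u/4+40,v/4+120),z,True)
s=[P(460,90,.019),P(137,240,.019),P(600,407,.019),P(274,518,.019)]
for q in s: print(q)
print('screwcentre',np.mean(s,0))
ang=lambda d:np.degrees(np.arctan2(d[1],d[0]))
print('yaw x',ang(s[2]-s[0]),ang(s[3]-s[1]),'y-90',ang(s[0]-s[1])-90,ang(s[2]-s[3])-90, np.linalg.norm(s[2]-s[0]),np.linalg.norm(s[0]-s[1]))
# front wall top ends
w1=P(494,47,.072);w2=P(33,265,.072);print('wall',w1,w2,np.linalg.norm(w1-w2),ang(w1-w2)-90)
# insert right edge
a=P(500,60,.018);b=P(645,402,.018);print('ins R',a,b,ang(b-a))
# left edge
a=P(108,238,.018);b=P(258,535,.018);print('ins L',a,b,ang(b-a))
# dimple edges: wide (352,150)-(486,462) left ; right (432,92)-(575,430)
for n,(u,v) in dict(wl0=(352,150),wl1=(486,462),wr0=(432,92),wr1=(575,430),nl0=(165,222),nl1=(298,520),nr0=(215,188),nr1=(358,502)).items(): print(n,P(u,v,.018))
E
```

```text
[0.4189 0.0616 0.019 ]
[ 0.4432 -0.072   0.019 ]
[0.5292 0.0827 0.019 ]
[ 0.5539 -0.0518  0.019 ]
screwcentre [0.4863 0.0051 0.019 ]
yaw x 10.800387912358591 10.33818484336745 y-90 10.32315028208923 10.40184523220421 0.11231782067626131 0.1358141159037974
wall [0.4063 0.0914 0.072 ] [ 0.4361 -0.0783  0.072 ] 0.17223221855876383 9.979088525263947
ins R [0.4124 0.0762 0.018 ] [0.5302 0.0977 0.018 ] 10.342343476945505
ins L [ 0.4402 -0.0853  0.018 ] [ 0.5605 -0.0622  0.018 ] 10.879958986002821
wl0 [0.4301 0.0202 0.018 ]
wl1 [0.5433 0.0378 0.018 ]
wr0 [0.4176 0.052  0.018 ]
wr1 [0.5363 0.072  0.018 ]
nl0 [ 0.4395 -0.0585  0.018 ]
nl1 [ 0.5562 -0.0425  0.018 ]
nr0 [ 0.4321 -0.0344  0.018 ]
nr1 [ 0.552  -0.0153  0.018 ]
```

```bash
python3 - <<'E'
from h import *
go(0.4943,-0.0382,0.25,100.45)
E
```

```text
t 3.55 pos [0.4682 0.1696 0.2518] jawdir 80.30738111944798 toolx [-0.001   0.0001 -1.    ] q6 -1.2900617031259716 w 0.03602509539693325 F [ 0.2338 -0.4696 -1.9393]
translation [ 0.0018 -0.0608 -0.2004] turns [array([-0.3516,  0.0001, -0.001 ]), array([ 2.79  , -0.0014, -0.0002])]
```

arm_command(deltas=[{"turn": [-0.11, 0, 0], "translation": [0, -0.012, -0.035], "jaw": 0.03}, {"turn": [-0.22, 0, 0], "translation": [0, -0.022, -0.07], "jaw": 0.03}, {"turn": [-0.3516, 0, 0], "translation": [0, -0.032, -0.105], "jaw": 0.03}, {"turn": [-0.3516, 0, 0], "translation": [0, -0.042, -0.14], "jaw": 0.03}, {"turn": [-0.3516, 0, 0], "translation": [0, -0.052, -0.17], "jaw": 0.03}, {"turn": [-0.3516, 0, 0], "translation": [0, -0.061, -0.2004], "jaw": 0.03}, {"turn": [-0.3516, 0, 0], "translation": [0.03, -0.061, -0.2004], "jaw": 0.03}, {"turn": [-0.3516, 0, 0], "translation": [0.06, -0.061, -0.2004], "jaw": 0.03}, {"turn": [-0.3516, 0, 0], "translation": [0.08, -0.061, -0.2004], "jaw": 0.03}, {"turn": [-0.3516, 0, 0], "translation": [0.09, -0.061, -0.2004], "jaw": 0.03}, {"turn": [-0.3516, 0, 0], "translation": [0.09, -0.061, -0.2004], "jaw": 0.03}])

```text
time_s: 4.47
tool_pos: [0.4939, -0.038, 0.1603]
ee_rot: [-0.542, 0.453, 0.545, 0.452]
contact_force: [0.2, 0.5, -2.0]
gripper_width: 0.0364
```

```bash
python3 - <<'E'
from h import *
go(0.4943,-0.0382,0.05,100.45)
import pickle
pickle.dump(cam('wrist'),open('w5.pkl','wb'))
cv2.imwrite('pics/w5.png',capture('wrist'))
E
```

```text
t 4.47 pos [ 0.4939 -0.038   0.1603] jawdir 100.48155479855465 toolx [-0.0041  0.0014 -1.    ] q6 -2.0675202331521447 w 0.036386941477356924 F [ 0.2065  0.5364 -2.0055]
translation [ 0.1103 -0.0007 -0.0005] turns [array([ 0.0006,  0.0021, -0.0038]), array([-3.141 ,  0.0059,  0.0033])]
```

View pics/w5.png

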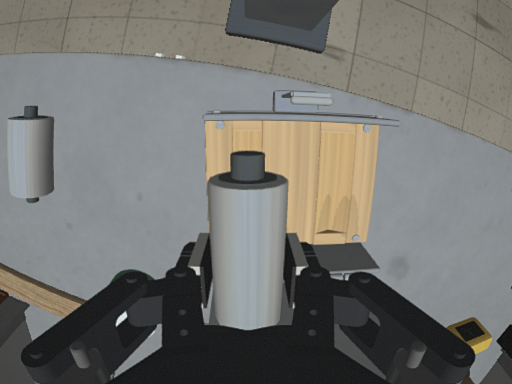

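```bash
python3 - <<'E'
from h import *
import pickle
c=pickle.load(open('w5.pkl','rb'))
P=lambda u,v,z=.019: onz(c,(u,v),z,True)
a,b,d=P(220,125),P(366,128),P(356,238)
ang=lambda d:np.degrees(np.arctan2(d[1],d[0]))
print(a,b,d,(a+d)/2,ang(b-a)-90,ang(d-b))
for q in ((.4943,-.0382,.018),): print(proj(c,q,True))
im=cv2.imread('pics/w5.png')
cv2.imwrite('pics/w5c.png',cv2.resize(im[85:255,195:395],None,fx=3.5,fy=3.5,interpolation=cv2.INTER_CUBIC))
E
```

```text
[ 0.4433 -0.0715  0.019 ] [0.4184 0.0619 0.019 ] [0.5287 0.0834 0.019 ] [0.486 0.006 0.019] 10.596893794863846 11.055843054226225
[246.4442 185.3975]
```

View pics/w5c.png

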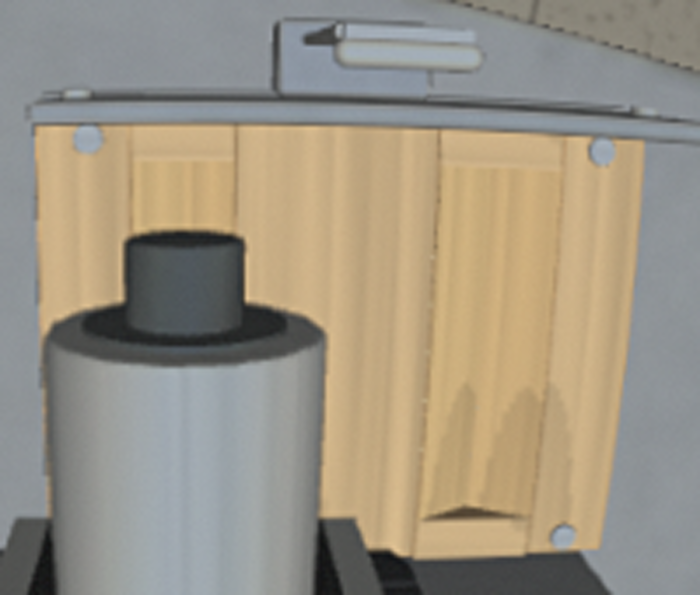

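arm_command(deltas=[{"turn": [0, 0, 0], "translation": [0.03, 0, 0], "jaw": 0.03}, {"turn": [0, 0, 0], "translation": [0.06, 0, 0], "jaw": 0.03}, {"turn": [0, 0, 0], "translation": [0.085, 0, 0], "jaw": 0.03}, {"turn": [0, 0, 0], "translation": [0.1, 0, 0], "jaw": 0.03}, {"turn": [0, 0, 0], "translation": [0.108, 0, 0], "jaw": 0.03}, {"turn": [0, 0, 0], "translation": [0.111, 0, 0], "jaw": 0.03}, {"turn": [0, 0, 0], "translation": [0.111, 0, 0], "jaw": 0.03}])

```text
time_s: 5.1
tool_pos: [0.4952, -0.0389, 0.0521]
ee_rot: [0.544, -0.452, -0.543, -0.453]
contact_force: [0.0, 0.1, -2.4]
gripper_width: 0.0366
```

```bash
python3 - <<'E'
from h import *
go(0.4942,-0.0378,0.043,100.5)
cv2.imwrite('pics/w6.png',capture('wrist'))
E
```

```text
t 5.1 pos [ 0.4952 -0.0389  0.0521] jawdir 100.43753851114872 toolx [ 0.0013 -0.0004 -1.    ] q6 -2.0676707689102045 w 0.03655560126465421 F [ 0.0017  0.0549 -2.3675]
translation [0.0091 0.0008 0.0013] turns [array([-0.0011, -0.0007,  0.0012]), array([3.1405, 0.0019, 0.001 ])]
```

View pics/w6.png

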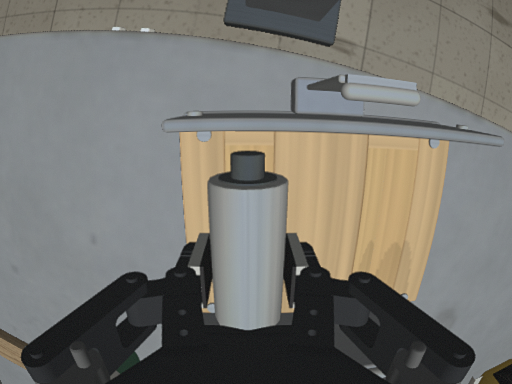

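arm_command(deltas=[{"turn": [0, 0, 0], "translation": [0.003, 0, 0.001], "jaw": 0.03}, {"turn": [0, 0, 0], "translation": [0.006, 0, 0.001], "jaw": 0.03}, {"turn": [0, 0, 0], "translation": [0.008, 0, 0.001], "jaw": 0.03}, {"turn": [0, 0, 0], "translation": [0.008, 0, 0.001], "jaw": 0.03}])

```text
time_s: 5.48
tool_pos: [0.4946, -0.038, 0.0435]
ee_rot: [0.544, -0.452, -0.543, -0.453]
contact_force: [0.6, -0.5, -0.8]
gripper_width: 0.0363
```

arm_command(deltas=[{"turn": [0, 0, 0], "translation": [0.001, 0, 0], "jaw": 0.03}, {"turn": [0, 0, 0], "translation": [0.002, 0, 0], "jaw": 0.03}])

```text
time_s: 5.65
tool_pos: [0.4948, -0.0382, 0.0431]
ee_rot: [0.544, -0.452, -0.543, -0.453]
contact_force: [-11.4, 0.0, 34.6]
gripper_width: 0.0364
```

arm_command(deltas=[{"turn": [0, 0, 0], "translation": [-0.0015, 0, 0], "jaw": 0.03}, {"turn": [0, 0, 0], "translation": [-0.0015, 0, 0], "jaw": 0.03}])

```text
time_s: 5.82
tool_pos: [0.4947, -0.0381, 0.0434]
ee_rot: [0.544, -0.452, -0.543, -0.453]
contact_force: [-1.9, 0.1, 8.0]
gripper_width: 0.0369
```

```bash
python3 - <<'E'
from h import *
go(0.4942,-0.0378,0.15,100.5)
E
```

```text
t 5.82 pos [ 0.4947 -0.0381  0.0434] jawdir 100.41227455086677 toolx [ 0.0012 -0.0004 -1.    ] q6 -2.0659382734906115 w 0.036888158856243726 F [-1.8872  0.1389  7.998 ]
translation [-0.1066  0.0003  0.0003] turns [array([-0.0015, -0.0006,  0.0011]), array([3.1401, 0.0017, 0.001 ])]
```

arm_command(deltas=[{"turn": [0, 0, 0], "translation": [0, 0, 0], "jaw": 0.042}, {"turn": [0, 0, 0], "translation": [0, 0, 0], "jaw": 0.05}, {"turn": [0, 0, 0], "translation": [0, 0, 0], "jaw": 0.056}, {"turn": [0, 0, 0], "translation": [-0.005, 0, 0], "jaw": 0.056}, {"turn": [0, 0, 0], "translation": [-0.02, 0, 0], "jaw": 0.056}, {"turn": [0, 0, 0], "translation": [-0.05, 0, 0], "jaw": 0.056}, {"turn": [0, 0, 0], "translation": [-0.09, 0, 0], "jaw": 0.056}, {"turn": [0, 0, 0], "translation": [-0.13, 0, 0], "jaw": 0.07}, {"turn": [0, 0, 0], "translation": [-0.17, 0, 0], "jaw": 0.085}, {"turn": [0, 0, 0], "translation": [-0.17, 0, 0], "jaw": 0.085}])

```text
time_s: 6.65
tool_pos: [0.4968, -0.0385, 0.2204]
ee_rot: [0.548, -0.451, -0.539, -0.454]
contact_force: [1.2, -0.5, 1.0]
gripper_width: 0.0851
```

```bash
python3 - <<'E'
from h import *
c=cam('wrist')
im=capture('wrist');cv2.imwrite('pics/w7.png',im)
go(0.4962,-0.2711,0.22,90)
import pickle
pickle.dump(c,open('w7.pkl','wb'))
E
```

```text
t 6.7 pos [ 0.4957 -0.0383  0.2166] jawdir 100.42422626344782 toolx [ 0.0076 -0.0024 -1.    ] q6 -2.0659346679702506 w 0.08484608793117414 F [ 0.0684  0.7121 -2.2551]
translation [-0.0028  0.0416 -0.2291] turns [array([ 0.1819, -0.0031,  0.0073]), array([-2.9596, -0.0109, -0.0046])]
```

View pics/w7.png

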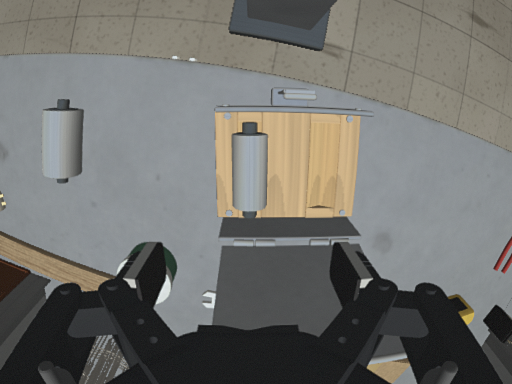

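Slim roller lies seated and parallel in the narrow dimple (250,170). On to the thick one, at (63,142) in this view.

arm_command(deltas=[{"turn": [0, 0, 0], "translation": [0, 0.01, -0.035], "jaw": 0.085}, {"turn": [0, 0, 0], "translation": [0, 0.02, -0.07], "jaw": 0.085}, {"turn": [0.06, 0, 0], "translation": [0, 0.03, -0.105], "jaw": 0.085}, {"turn": [0.11, 0, 0], "translation": [0, 0.04, -0.14], "jaw": 0.085}, {"turn": [0.11, 0, 0], "translation": [0, 0.05, -0.175], "jaw": 0.085}, {"turn": [0.11, 0, 0], "translation": [0, 0.06, -0.21], "jaw": 0.085}, {"turn": [0.11, 0, 0], "translation": [0, 0.06, -0.229], "jaw": 0.085}, {"turn": [0.11, 0, 0], "translation": [0, 0.06, -0.229], "jaw": 0.085}, {"turn": [0.11, 0, 0], "translation": [0, 0.06, -0.229], "jaw": 0.085}])

```text
time_s: 7.45
tool_pos: [0.4762, -0.2741, 0.2114]
ee_rot: [-0.516, 0.482, 0.518, 0.482]
contact_force: [0.9, 1.2, 0.3]
gripper_width: 0.0848
```

```bash
python3 - <<'E'
from h import *
c=cam('wrist')
im=capture('wrist');cv2.imwrite('pics/w8.png',im)
go(0.4962,-0.2711,0.22,95)
import pickle
pickle.dump(c,open('w8.pkl','wb'))
E
```

```text
t 7.5 pos [ 0.4764 -0.2733  0.2117] jawdir 94.1056442080913 toolx [-0.0015  0.0017 -1.    ] q6 -2.37683507948948 w 0.08459043817727654 F [ 0.337   0.2632 -0.0267]
translation [-0.0083 -0.0199  0.0008] turns [array([-0.0156,  0.0018, -0.0014]), array([ 3.126 , -0.0021, -0.0028])]
```

View pics/w8.png

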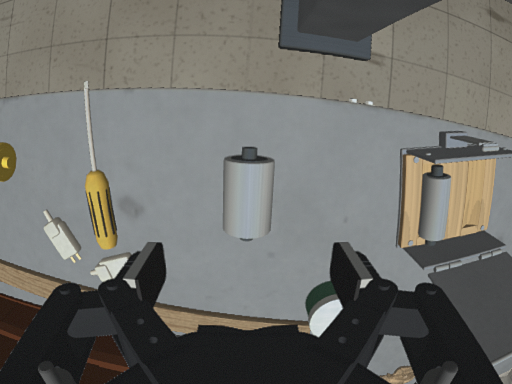

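```bash
python3 - <<'E'
from h import *
import pickle
c=pickle.load(open('w8.pkl','rb'))
im=cv2.imread('pics/w8.png'); g=cv2.cvtColor(im,cv2.COLOR_BGR2GRAY)
for r in (170,195,220): print(r,list(zip(range(218,232),g[r,218:232].tolist())),list(zip(range(264,280),g[r,264:280].tolist())))
print([x for x in g[140:160,250]],[x for x in g[232:248,247]])
E
```

```text
170 [(218, 144), (219, 143), (220, 142), (221, 144), (222, 143), (223, 108), (224, 96), (225, 108), (226, 117), (227, 125), (228, 131), (229, 138), (230, 144), (231, 146)] [(264, 162), (265, 160), (266, 158), (267, 156), (268, 150), (269, 144), (270, 141), (271, 132), (272, 122), (273, 109), (274, 121), (275, 142), (276, 143), (277, 143), (278, 142), (279, 143)]
195 [(218, 144), (219, 142), (220, 142), (221, 145), (222, 144), (223, 98), (224, 103), (225, 118), (226, 124), (227, 130), (228, 138), (229, 145), (230, 146), (231, 150)] [(264, 156), (265, 154), (266, 152), (267, 143), (268, 142), (269, 133), (270, 126), (271, 109), (272, 99), (273, 142), (274, 142), (275, 140), (276, 140), (277, 141), (278, 141), (279, 142)]
220 [(218, 143), (219, 144), (220, 145), (221, 144), (222, 132), (223, 103), (224, 111), (225, 124), (226, 131), (227, 136), (228, 143), (229, 147), (230, 150), (231, 152)] [(264, 150), (265, 144), (266, 137), (267, 130), (268, 125), (269, 112), (270, 100), (271, 131), (272, 145), (273, 144), (274, 142), (275, 142), (276, 139), (277, 140), (278, 139), (279, 137)]
[np.uint8(142), np.uint8(143), np.uint8(143), np.uint8(142), np.uint8(143), np.uint8(144), np.uint8(116), np.uint8(44), np.uint8(59), np.uint8(79), np.uint8(84), np.uint8(83), np.uint8(84), np.uint8(82), np.uint8(83), np.uint8(81), np.uint8(82), np.uint8(84), np.uint8(81), np.uint8(57)] [np.uint8(167), np.uint8(167), np.uint8(167), np.uint8(168), np.uint8(168), np.uint8(172), np.uint8(159), np.uint8(83), np.uint8(84), np.uint8(120), np.uint8(144), np.uint8(141), np.uint8(142), np.uint8(140), np.uint8(141), np.uint8(142)]
```

```bash
python3 - <<'E'
from h import *
import pickle
c=pickle.load(open('w8.pkl','rb'))
a=onz(c,(248.5,170),.027,True);b=onz(c,(246.7,220),.027,True)
d=(b-a)/np.linalg.norm(b-a); ax=np.degrees(np.arctan2(d[1],d[0])); print(ax)
n=onz(c,(249.5,146.5),.019,True); f=onz(c,(246,241.3),.035,True); print(n,f,np.linalg.norm((f-n)[:2]))
m=(n+f)/2; ctr=a+d*np.dot((m-a)[:2],d[:2]); print(ctr,m)
go(ctr[0],ctr[1],.033,ax+90)
E
```

```text
2.0278312247384815
[ 0.4472 -0.2732  0.019 ] [ 0.551  -0.2698  0.035 ] 0.10392165657017605
[ 0.4991 -0.2716  0.027 ] [ 0.4991 -0.2715  0.027 ]
t 7.5 pos [ 0.4764 -0.2733  0.2117] jawdir 94.1056442080913 toolx [-0.0015  0.0017 -1.    ] q6 -2.37683507948948 w 0.08459043817727654 F [ 0.337   0.2632 -0.0267]
translation [ 0.1787 -0.023  -0.0002] turns [array([ 0.0363,  0.0017, -0.0014]), array([-3.1053,  0.0022,  0.0027])]
```

arm_command(deltas=[{"turn": [0.036, 0, 0], "translation": [0.025, -0.023, 0], "jaw": 0.085}, {"turn": [0.036, 0, 0], "translation": [0.06, -0.023, 0], "jaw": 0.085}, {"turn": [0.036, 0, 0], "translation": [0.095, -0.023, 0], "jaw": 0.085}, {"turn": [0.036, 0, 0], "translation": [0.13, -0.023, 0], "jaw": 0.085}, {"turn": [0.036, 0, 0], "translation": [0.155, -0.023, 0], "jaw": 0.08}, {"turn": [0.036, 0, 0], "translation": [0.17, -0.023, 0], "jaw": 0.075}, {"turn": [0.036, 0, 0], "translation": [0.178, -0.023, 0], "jaw": 0.07}, {"turn": [0.036, 0, 0], "translation": [0.178, -0.023, 0], "jaw": 0.06}, {"turn": [0.036, 0, 0], "translation": [0.178, -0.023, 0], "jaw": 0.048}, {"turn": [0.036, 0, 0], "translation": [0.178, -0.023, 0], "jaw": 0.046}, {"turn": [0.036, 0, 0], "translation": [0.178, -0.023, 0], "jaw": 0.046}, {"turn": [0.036, 0, 0], "translation": [0.178, -0.023, 0], "jaw": 0.046}], squeeze=45)

```text
time_s: 8.5
tool_pos: [0.4998, -0.2723, 0.0353]
ee_rot: [0.509, -0.491, -0.509, -0.491]
contact_force: [0.1, 0.9, -1.6]
gripper_width: 0.0523
```

```bash
python3 - <<'E'
from h import *
go(0.4991,-0.2716,0.2,92)
E
```

```text
t 8.5 pos [ 0.4998 -0.2723  0.0353] jawdir 92.04985572463178 toolx [ 0.0006 -0.0003 -1.    ] q6 -2.3113702594087417 w 0.05233111916617175 F [ 0.1204  0.9475 -1.5552]
translation [-0.1647  0.0006  0.0006] turns [array([ 0.0009, -0.0003,  0.0006]), array([-3.1407, -0.0009, -0.0005])]
```

arm_command(deltas=[{"turn": [0, 0, 0], "translation": [-0.004, 0, 0], "jaw": 0.046}, {"turn": [0, 0, 0], "translation": [-0.015, 0, 0], "jaw": 0.046}, {"turn": [0, 0, 0], "translation": [-0.04, 0, 0], "jaw": 0.046}, {"turn": [0, 0, 0], "translation": [-0.075, 0.01, 0], "jaw": 0.046}, {"turn": [0, 0, 0], "translation": [-0.11, 0.02, 0], "jaw": 0.046}, {"turn": [0, 0, 0], "translation": [-0.145, 0.03, 0], "jaw": 0.046}, {"turn": [0, 0, 0], "translation": [-0.18, 0.04, 0.0], "jaw": 0.046}, {"turn": [0, 0, 0], "translation": [-0.21, 0.05, 0], "jaw": 0.046}, {"turn": [0, 0, 0], "translation": [-0.225, 0.05, 0], "jaw": 0.046}, {"turn": [0, 0, 0], "translation": [-0.225, 0.05, 0], "jaw": 0.046}])

```text
time_s: 9.33
tool_pos: [0.4501, -0.2748, 0.2646]
ee_rot: [0.512, -0.491, -0.506, -0.491]
contact_force: [-0.2, 0.6, -4.4]
gripper_width: 0.0521
```

```bash
python3 - <<'E'
from h import *
cv2.imwrite('pics/w9.png',capture('wrist'))
go(0.4789,0.0448,0.25,100.5)
E
```

```text
t 9.38 pos [ 0.4498 -0.2743  0.2616] jawdir 92.03559422028796 toolx [ 0.0028 -0.0027 -1.    ] q6 -2.3766265292128796 w 0.05204110356185898 F [-0.5052  1.0179 -5.626 ]
translation [ 0.0109 -0.0404  0.3179] turns [array([-0.1477, -0.0029,  0.0025]), array([2.9939, 0.0037, 0.0044])]
```

View pics/w9.png

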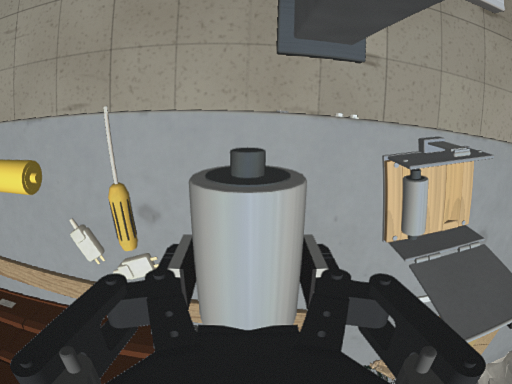

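Thick roller held straight (248,240); slim roller still seated at (415,205). Carrying it over.

arm_command(deltas=[{"turn": [0, 0, 0], "translation": [0, 0, 0.035], "jaw": 0.046}, {"turn": [0, 0, 0], "translation": [0, 0, 0.07], "jaw": 0.046}, {"turn": [-0.05, 0, 0], "translation": [0, 0, 0.105], "jaw": 0.046}, {"turn": [-0.1, 0, 0], "translation": [0, 0, 0.14], "jaw": 0.046}, {"turn": [-0.148, 0, 0], "translation": [0, 0, 0.175], "jaw": 0.046}, {"turn": [-0.148, 0, 0], "translation": [0, -0.01, 0.21], "jaw": 0.046}, {"turn": [-0.148, 0, 0], "translation": [0, -0.02, 0.245], "jaw": 0.046}, {"turn": [-0.148, 0, 0], "translation": [0, -0.03, 0.28], "jaw": 0.046}, {"turn": [-0.148, 0, 0], "translation": [0, -0.04, 0.305], "jaw": 0.046}, {"turn": [-0.148, 0, 0], "translation": [0.01, -0.04, 0.318], "jaw": 0.046}, {"turn": [-0.148, 0, 0], "translation": [0.01, -0.04, 0.318], "jaw": 0.046}, {"turn": [-0.148, 0, 0], "translation": [0.01, -0.04, 0.318], "jaw": 0.046}])

```text
time_s: 10.38
tool_pos: [0.4776, 0.0456, 0.2482]
ee_rot: [-0.543, 0.452, 0.545, 0.451]
contact_force: [0.3, -0.5, -4.2]
gripper_width: 0.0526
```

```bash
python3 - <<'E'
from h import *
cv2.imwrite('pics/w10.png',capture('wrist'))
go(0.4789,0.0448,0.0473,100.5)
E
```

```text
t 10.43 pos [0.4779 0.0449 0.2489] jawdir 100.55271708632706 toolx [-0.0021 -0.     -1.    ] q6 -1.905733660456586 w 0.05289896540645959 F [ 0.1107  0.3173 -3.845 ]
translation [ 0.2016 -0.0014 -0.0004] turns [array([ 0.0009,  0.0004, -0.0021]), array([-3.1407,  0.0033,  0.0006])]
```

View pics/w10.png

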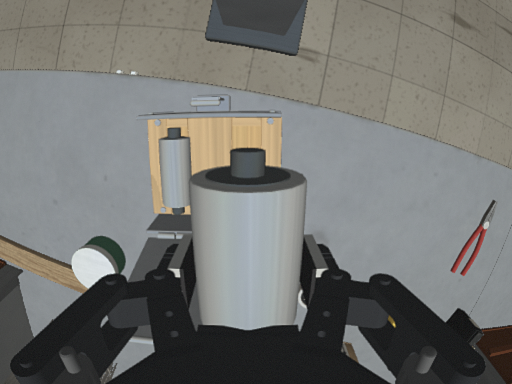

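arm_command(deltas=[{"turn": [0, 0, 0], "translation": [0.035, -0.001, 0], "jaw": 0.046}, {"turn": [0, 0, 0], "translation": [0.07, -0.001, 0], "jaw": 0.046}, {"turn": [0, 0, 0], "translation": [0.105, -0.001, 0], "jaw": 0.046}, {"turn": [0, 0, 0], "translation": [0.135, -0.001, 0], "jaw": 0.046}, {"turn": [0, 0, 0], "translation": [0.16, -0.001, 0], "jaw": 0.046}, {"turn": [0, 0, 0], "translation": [0.18, -0.001, 0], "jaw": 0.046}, {"turn": [0, 0, 0], "translation": [0.189, -0.001, 0], "jaw": 0.046}, {"turn": [0, 0, 0], "translation": [0.192, -0.001, 0], "jaw": 0.046}, {"turn": [0, 0, 0], "translation": [0.192, -0.001, 0], "jaw": 0.046}])

```text
time_s: 11.18
tool_pos: [0.4795, 0.0447, 0.058]
ee_rot: [0.544, -0.452, -0.544, -0.452]
contact_force: [0.7, 0.9, -4.6]
gripper_width: 0.0524
```

```bash
python3 - <<'E'
from h import *
cv2.imwrite('pics/w11.png',capture('wrist'))
go(0.4789,0.0448,0.0473,100.5)
E
```

```text
t 11.23 pos [0.4799 0.0448 0.0587] jawdir 100.49690899233757 toolx [ 0.0014 -0.0003 -1.    ] q6 -1.9045658596165633 w 0.052398502942224354 F [ 0.3489 -0.0743 -3.748 ]
translation [0.0114 0.001  0.0002] turns [array([-0.0001, -0.0005,  0.0013]), array([3.1415, 0.0021, 0.0008])]
```

View pics/w11.png

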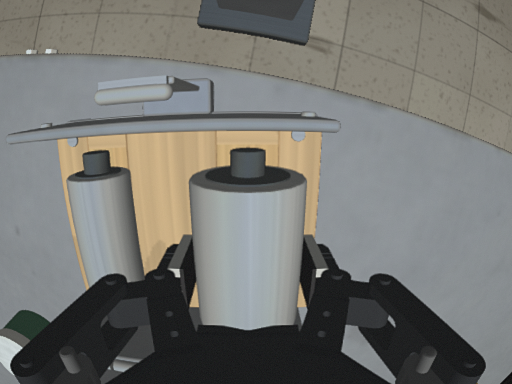

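arm_command(deltas=[{"turn": [0, 0, 0], "translation": [0.004, 0, 0], "jaw": 0.046}, {"turn": [0, 0, 0], "translation": [0.007, 0, 0], "jaw": 0.046}, {"turn": [0, 0, 0], "translation": [0.009, 0, 0], "jaw": 0.046}, {"turn": [0, 0, 0], "translation": [0.0095, 0, 0], "jaw": 0.046}, {"turn": [0, 0, 0], "translation": [0.0095, 0, 0], "jaw": 0.046}])

```text
time_s: 11.65
tool_pos: [0.4793, 0.0453, 0.0484]
ee_rot: [0.544, -0.452, -0.544, -0.452]
contact_force: [-0.3, 1.0, -4.3]
gripper_width: 0.0526
```

arm_command(deltas=[{"turn": [0, 0, 0], "translation": [0.0008, 0, 0], "jaw": 0.046}, {"turn": [0, 0, 0], "translation": [0.0008, 0, 0], "jaw": 0.046}])

```text
time_s: 11.82
tool_pos: [0.4796, 0.0451, 0.0481]
ee_rot: [0.544, -0.452, -0.543, -0.452]
contact_force: [-2.1, -2.3, 3.4]
gripper_width: 0.0525
```

arm_command(deltas=[{"turn": [0, 0, 0], "translation": [0, 0, 0], "jaw": 0.056}, {"turn": [0, 0, 0], "translation": [0, 0, 0], "jaw": 0.062}, {"turn": [0, 0, 0], "translation": [0, 0, 0], "jaw": 0.066}, {"turn": [0, 0, 0], "translation": [-0.005, 0, 0], "jaw": 0.066}, {"turn": [0, 0, 0], "translation": [-0.02, 0, 0], "jaw": 0.066}, {"turn": [0, 0, 0], "translation": [-0.05, 0, 0], "jaw": 0.066}, {"turn": [0, 0, 0], "translation": [-0.085, 0, 0], "jaw": 0.066}, {"turn": [0, 0, 0], "translation": [-0.12, 0, 0], "jaw": 0.07}, {"turn": [0, 0, 0], "translation": [-0.16, 0, 0], "jaw": 0.07}, {"turn": [0, 0, 0], "translation": [-0.2, 0, 0], "jaw": 0.07}, {"turn": [0, 0, 0], "translation": [-0.22, 0, 0], "jaw": 0.05}, {"turn": [0, 0, 0], "translation": [-0.22, 0, 0], "jaw": 0.03}])

```text
time_s: 12.82
tool_pos: [0.4806, 0.0452, 0.2726]
ee_rot: [0.547, -0.45, -0.541, -0.454]
contact_force: [0.0, 0.4, -0.1]
gripper_width: 0.0472
```

```bash
python3 - <<'E'
from h import *
import pickle
pickle.dump(cam('wrist'),open('w12.pkl','wb'))
cv2.imwrite('pics/w12.png',capture('wrist'))
cv2.imwrite('pics/s12.png',cv2.resize(capture('scene')[130:250,170:330],None,fx=4,fy=4,interpolation=cv2.INTER_CUBIC))
go(0.4789,0.0448,0.0473,100.5)
E
```

```text
t 12.92 pos [0.4792 0.0453 0.2678] jawdir 100.53205866128208 toolx [ 0.001  -0.0001 -1.    ] q6 -1.9043696954021723 w 0.03183648115946638 F [-0.1681 -0.8337  0.0744]
translation [ 0.2205  0.0006 -0.0004] turns [array([ 0.0006, -0.0003,  0.001 ]), array([-3.141 , -0.0016, -0.0005])]
```

View pics/w12.png

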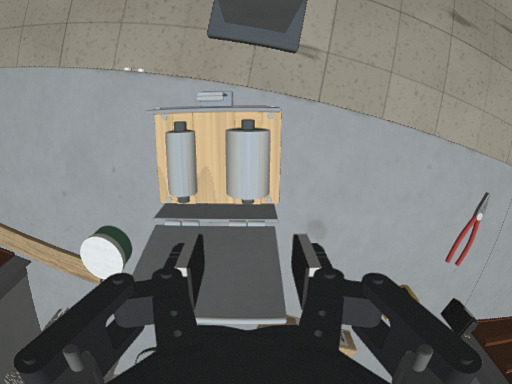

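View pics/s12.png

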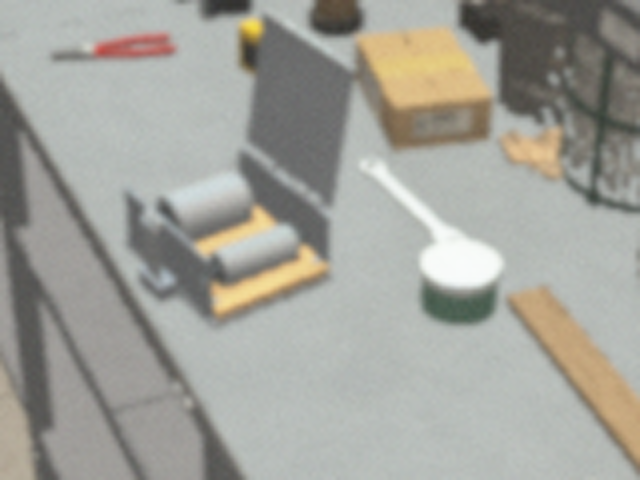

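Both rollers are seated, parallel to their dimples (182,160) and (248,160). The lid stands up behind with its edge at row ~320. Now I'll work out its angle and the points behind it.

```bash
cat >> h.py <<'E'
C0=np.array([0.4862,0.0055,0]); YA=np.radians(10.5)
def cw(x,y,z): return C0+np.array([x*np.cos(YA)-y*np.sin(YA),x*np.sin(YA)+y*np.cos(YA),z])
E
python3 - <<'E'
from h import *
import pickle
c=pickle.load(open('w12.pkl','rb'))
for th in (1.57,1.63,1.69,1.75):
    r=.1445
    print(th,[proj(c,cw(.0675-r*np.cos(th),y,.0735+r*np.sin(th)),True) for y in (-.072,.072)])
print([proj(c,cw(.0675,y,.0735),True) for y in (-.072,.072)])
im=cv2.imread('pics/w12.png'); g=cv2.cvtColor(im,cv2.COLOR_BGR2GRAY)
print(g[308:330,270].tolist(), g[308:330,240].tolist())
t=cam('top')
for uv in ((230,150),(230,120)): print(onz(t,uv,0),onz(t,uv,.2))
go(*cw(.125,0,.27),100.5)
E
```

```text
1.57 [array([107.9276, 291.998 ]), array([289.7293, 299.4872])]
1.63 [array([110.3935, 300.2446]), array([288.8655, 308.0037])]
1.69 [array([113.0527, 307.7469]), array([287.9469, 315.6631])]
1.75 [array([115.8582, 314.4865]), array([286.9905, 322.459 ])]
[array([155.8926, 222.8831]), array([274.6711, 223.9576])]
[84, 82, 81, 83, 83, 83, 83, 84, 80, 77, 102, 138, 169, 185, 191, 182, 116, 72, 40, 27, 29, 31] [84, 84, 85, 85, 85, 85, 84, 85, 81, 78, 101, 136, 165, 184, 188, 186, 156, 152, 151, 154, 153, 60]
[0.7337 0.0012 0.    ] [ 0.6771 -0.0129  0.2   ]
[0.8537 0.0005 0.    ] [ 0.7806 -0.0135  0.2   ]
t 12.92 pos [0.4792 0.0453 0.2678] jawdir 100.53205866128208 toolx [ 0.001  -0.0001 -1.    ] q6 -1.9043696954021723 w 0.03183648115946638 F [-0.1681 -0.8337  0.0744]
translation [-0.002  -0.1246 -0.0405] turns [array([ 0.0006, -0.0003,  0.001 ]), array([-3.141 , -0.0016, -0.0005])]
```

arm_command(deltas=[{"turn": [0, 0, 0], "translation": [-0.012, 0, -0.01], "jaw": 0.0}, {"turn": [0, 0, 0], "translation": [-0.012, -0.03, -0.04], "jaw": 0.0}, {"turn": [0, 0, 0], "translation": [-0.012, -0.065, -0.04], "jaw": 0.0}, {"turn": [0, 0, 0], "translation": [-0.012, -0.1, -0.04], "jaw": 0.0}, {"turn": [0, 0, 0], "translation": [-0.012, -0.125, -0.04], "jaw": 0.0}, {"turn": [0, 0, 0], "translation": [-0.012, -0.125, -0.04], "jaw": 0.0}, {"turn": [0, 0, 0], "translation": [-0.012, -0.125, -0.04], "jaw": 0.0}])

```text
time_s: 13.5
tool_pos: [0.6095, 0.029, 0.2769]
ee_rot: [-0.543, 0.453, 0.545, 0.451]
contact_force: [0.3, 0.3, -0.8]
gripper_width: 0.0002
```

```bash
python3 - <<'E'
from h import *
cv2.imwrite('pics/w13.png',capture('wrist'))
cv2.imwrite('pics/s13.png',cv2.resize(capture('scene')[30:250,100:400],None,fx=2.6,fy=2.6,interpolation=cv2.INTER_CUBIC))
go(*cw(.125,0,.215),100.5)
E
```

```text
t 13.6 pos [0.6087 0.0288 0.2785] jawdir 100.53342917724936 toolx [-0.0021  0.0002 -1.    ] q6 -1.8993612149935486 w 0.00026902741252569825 F [ 0.0688 -0.3656 -0.5713]
translation [ 0.0635 -0.0005 -0.0006] turns [array([ 0.0006,  0.0006, -0.002 ]), array([-3.141 ,  0.0032,  0.001 ])]
```

View pics/w13.png

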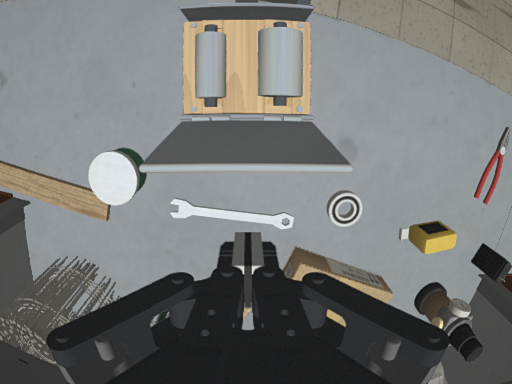

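View pics/s13.png

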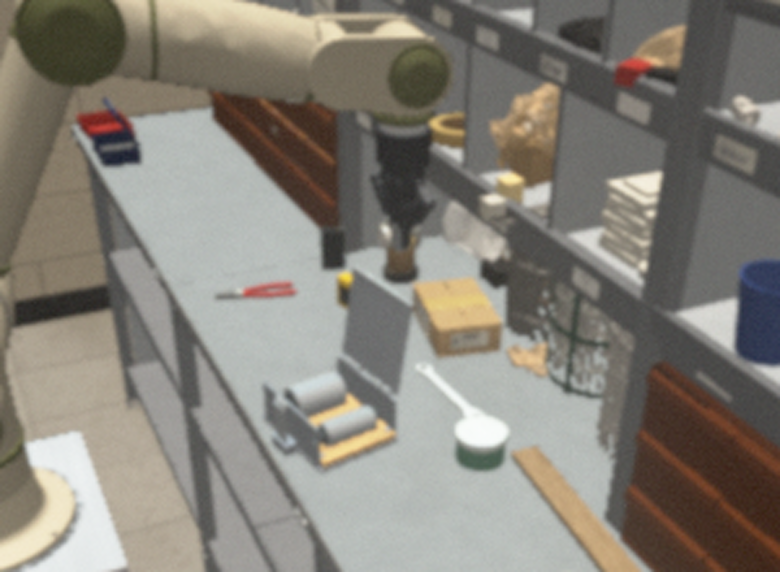

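Fingers are clear behind the lid (lid edge at row 167, fingers at row 240). Descending and starting the swing.

arm_command(deltas=[{"turn": [0, 0, 0], "translation": [0.03, 0, 0], "jaw": 0.0}, {"turn": [0, 0, 0], "translation": [0.058, 0, 0], "jaw": 0.0}, {"turn": [0, 0, 0], "translation": [0.062, 0.005, 0], "jaw": 0.0}, {"turn": [0, 0, 0], "translation": [0.062, 0.015, 0], "jaw": 0.0}, {"turn": [0, 0, 0], "translation": [0.062, 0.025, 0], "jaw": 0.0}, {"turn": [0, 0, 0], "translation": [0.062, 0.034, 0], "jaw": 0.0}, {"turn": [0, 0, 0], "translation": [0.062, 0.043, 0], "jaw": 0.0}, {"turn": [0, 0, 0], "translation": [0.063, 0.053, 0], "jaw": 0.0}])

```text
time_s: 14.27
tool_pos: [0.5567, 0.0189, 0.2183]
ee_rot: [0.545, -0.452, -0.543, -0.453]
contact_force: [2.2, 0.5, -0.0]
gripper_width: -0.0001
```

```bash
python3 - <<'E'
from h import *
cv2.imwrite('pics/w14.png',capture('wrist'))
go(*cw(.037,0,.2115),100.5)
E
```

```text
t 14.32 pos [0.5554 0.0188 0.218 ] jawdir 100.51992944163152 toolx [ 0.0011 -0.0004 -1.    ] q6 -1.9312952760364972 w 5.111096262513108e-05 F [ 0.7651 -0.1998  0.3939]
translation [ 0.0065  0.0334 -0.0004] turns [array([ 0.0003, -0.0006,  0.001 ]), array([-3.1412, -0.0016, -0.0009])]
```

View pics/w14.png

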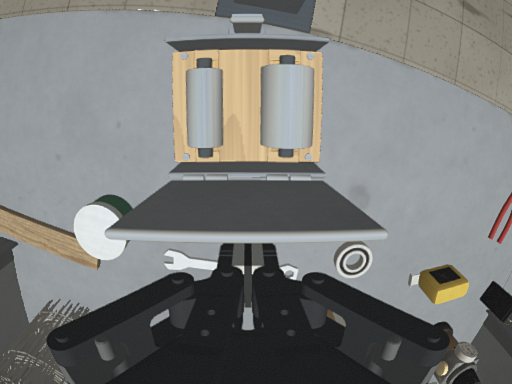

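arm_command(deltas=[{"turn": [0, 0, 0], "translation": [0.002, 0.012, 0], "jaw": 0.0}, {"turn": [0, 0, 0], "translation": [0.004, 0.023, 0], "jaw": 0.0}, {"turn": [0, 0, 0], "translation": [0.0065, 0.034, 0], "jaw": 0.0}, {"turn": [0, 0, 0], "translation": [0.012, 0.046, 0], "jaw": 0.0}, {"turn": [0, 0, 0], "translation": [0.018, 0.057, 0], "jaw": 0.0}, {"turn": [0, 0, 0], "translation": [0.024, 0.067, 0], "jaw": 0.0}, {"turn": [0, 0, 0], "translation": [0.033, 0.077, 0], "jaw": 0.0}])

```text
time_s: 14.9
tool_pos: [0.4813, 0.0049, 0.1849]
ee_rot: [0.545, -0.452, -0.543, -0.452]
contact_force: [-0.0, -0.5, 0.9]
gripper_width: -0.0001
```

```bash
python3 - <<'E'
from h import *
cv2.imwrite('pics/w15.png',capture('wrist'))
go(*cw(-.023,0,.1674),100.5)
E
```

```text
t 14.95 pos [0.4792 0.005  0.1829] jawdir 100.52100349720416 toolx [-0.0018  0.0002 -1.    ] q6 -1.9889042088993238 w 4.3154642288463186e-05 F [-0.1418  0.8017 -0.8804]
translation [ 0.0155  0.016  -0.0008] turns [array([ 0.0004,  0.0005, -0.0017]), array([-3.1412,  0.0027,  0.0008])]
```

View pics/w15.png

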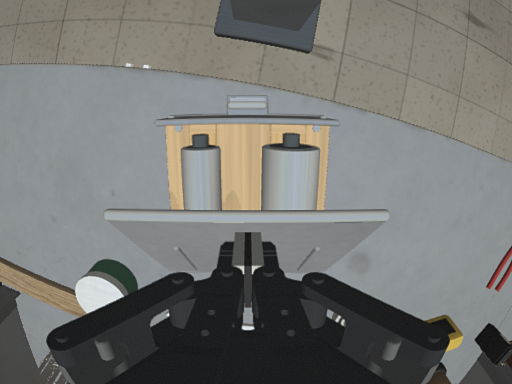

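arm_command(deltas=[{"turn": [0, 0, 0], "translation": [0.008, 0.008, 0], "jaw": 0.0}, {"turn": [0, 0, 0], "translation": [0.016, 0.016, 0], "jaw": 0.0}, {"turn": [0, 0, 0], "translation": [0.024, 0.021, 0], "jaw": 0.0}, {"turn": [0, 0, 0], "translation": [0.032, 0.026, 0], "jaw": 0.0}, {"turn": [0, 0, 0], "translation": [0.04, 0.03, 0], "jaw": 0.0}, {"turn": [0, 0, 0], "translation": [0.049, 0.034, 0], "jaw": 0.0}, {"turn": [0, 0, 0], "translation": [0.056, 0.036, 0], "jaw": 0.0}, {"turn": [0, 0, 0], "translation": [0.063, 0.038, 0], "jaw": 0.0}, {"turn": [0, 0, 0], "translation": [0.069, 0.039, 0], "jaw": 0.0}, {"turn": [0, 0, 0], "translation": [0.071, 0.0395, 0], "jaw": 0.0}, {"turn": [0, 0, 0], "translation": [0.071, 0.0395, 0], "jaw": 0.0}])

```text
time_s: 15.87
tool_pos: [0.4427, -0.0022, 0.112]
ee_rot: [-0.543, 0.452, 0.544, 0.452]
contact_force: [-0.1, -0.5, 0.3]
gripper_width: 0.0001
```

```bash
python3 - <<'E'
from h import *
cv2.imwrite('pics/w16.png',capture('wrist'))
go(*cw(-.0475,0,.097),100.5)
E
```

```text
t 15.92 pos [ 0.4429 -0.0022  0.1124] jawdir 100.52611551851888 toolx [-0.0001  0.     -1.    ] q6 -2.025173459002558 w 4.546481938240718e-05 F [ 0.0209 -0.0654  0.0168]
translation [ 0.0154  0.0036 -0.0003] turns [array([ 0.0005,  0.0001, -0.0001]), array([-3.1411,  0.0002,  0.0001])]
```

View pics/w16.png

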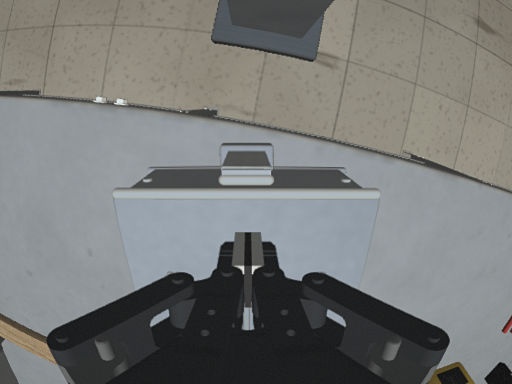

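arm_command(deltas=[{"turn": [0, 0, 0], "translation": [0.003, 0.002, 0], "jaw": 0.0}, {"turn": [0, 0, 0], "translation": [0.006, 0.002, 0], "jaw": 0.0}, {"turn": [0, 0, 0], "translation": [0.0075, 0.002, 0], "jaw": 0.0}])

```text
time_s: 16.17
tool_pos: [0.4408, -0.0026, 0.1048]
ee_rot: [-0.544, 0.452, 0.544, 0.452]
contact_force: [-0.8, -0.3, 0.5]
gripper_width: 0.0001
```

arm_command(deltas=[{"turn": [0, 0, 0], "translation": [0.001, 0, 0], "jaw": 0.0}, {"turn": [0, 0, 0], "translation": [0.002, 0, 0], "jaw": 0.0}])

```text
time_s: 16.33
tool_pos: [0.4409, -0.0025, 0.1029]
ee_rot: [-0.544, 0.452, 0.544, 0.452]
contact_force: [0.0, 0.1, 0.4]
gripper_width: 0.0001
```

arm_command(deltas=[{"turn": [0, 0, 0], "translation": [0.001, 0, 0], "jaw": 0.0}, {"turn": [0, 0, 0], "translation": [0.002, 0, 0], "jaw": 0.0}])

```text
time_s: 16.5
tool_pos: [0.4409, -0.0025, 0.101]
ee_rot: [0.544, -0.452, -0.544, -0.452]
contact_force: [0.1, 0.3, 0.2]
gripper_width: -0.0003
```

arm_command(deltas=[{"turn": [0, 0, 0], "translation": [0.001, 0, 0], "jaw": 0.0}, {"turn": [0, 0, 0], "translation": [0.0015, 0, 0], "jaw": 0.0}])

```text
time_s: 16.67
tool_pos: [0.4409, -0.0026, 0.0994]
ee_rot: [-0.544, 0.452, 0.544, 0.452]
contact_force: [-0.4, -0.2, -0.5]
gripper_width: -0.0
```

```bash
python3 - <<'E'
from h import *
cv2.imwrite('pics/w17.png',capture('wrist'))
go(*cw(-.0475,0,.097),100.5)
E
```

```text
t 16.72 pos [ 0.4408 -0.0025  0.0993] jawdir 100.53174463695323 toolx [-0.0002  0.     -1.    ] q6 -2.027319833607243 w 0.00017739942091932016 F [-0.4988  0.0609  0.4178]
translation [ 0.0023  0.0014 -0.0004] turns [array([ 0.0006,  0.0001, -0.0002]), array([-3.141 ,  0.0003,  0.0001])]
```

View pics/w17.png

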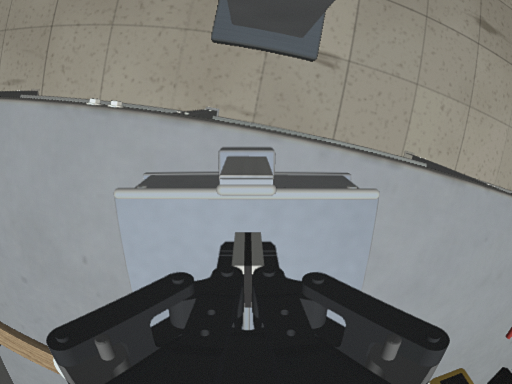

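```bash
python3 - <<'E'
from h import *
im=cv2.imread('pics/w17.png'); g=cv2.cvtColor(im,cv2.COLOR_BGR2GRAY)
print(g[193,108:122].tolist(),g[193,372:386].tolist())
c=cam('wrist')
for z in (.074,.078,.082,.086,.09,.094):
    a,b=onz(c,(115,192.5),z,True),onz(c,(379.5,192.5),z,True); print(z,np.linalg.norm(a-b), ((a+b)/2-C0)[:2]@[np.cos(YA),np.sin(YA)])
cv2.imwrite('pics/w17c.png',cv2.resize(im[140:250,190:310],None,fx=5,fy=5,interpolation=cv2.INTER_CUBIC))
cv2.imwrite('pics/s17.png',cv2.resize(capture('scene')[140:230,180:300],None,fx=6,fy=6,interpolation=cv2.INTER_CUBIC))
E
```

```text
[157, 156, 155, 156, 154, 142, 164, 178, 181, 179, 180, 180, 179, 179] [180, 179, 180, 181, 180, 179, 172, 152, 153, 155, 154, 153, 154, 153]
0.074 0.14906296725677662 -0.07371346094474225
0.078 0.1450787292146367 -0.07492427923874105
0.082 0.1410944911724968 -0.07613509753273988
0.086 0.13711025313035688 -0.07734591582673865
0.09 0.133126015088217 -0.07855673412073744
0.094 0.12914177704607707 -0.07976755241473621
```

View pics/w17c.png

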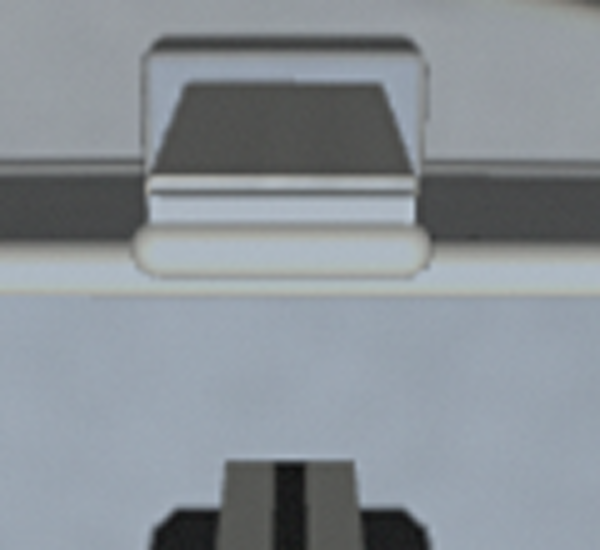

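View pics/s17.png

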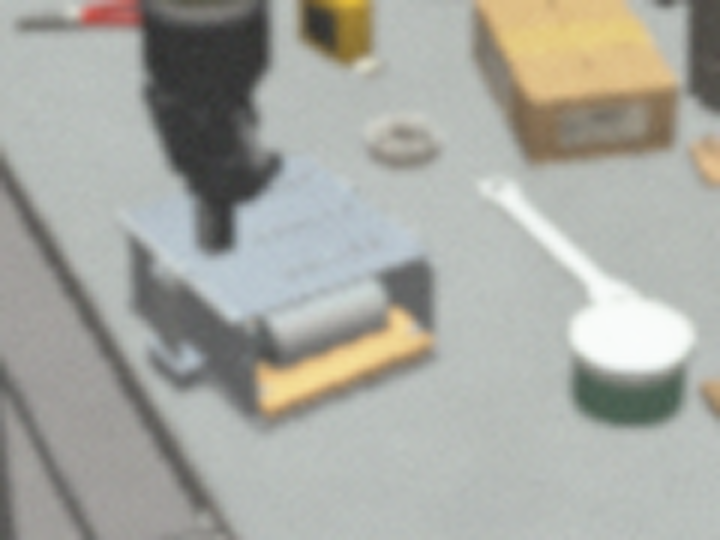

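arm_command(deltas=[{"turn": [0, 0, 0], "translation": [0.001, 0, 0], "jaw": 0.0}, {"turn": [0, 0, 0], "translation": [0.0015, 0, 0], "jaw": 0.0}])

```text
time_s: 16.93
tool_pos: [0.4409, -0.0026, 0.098]
ee_rot: [0.544, -0.452, -0.544, -0.452]
contact_force: [0.1, -0.2, 1.0]
gripper_width: 0.0
```

arm_command(deltas=[{"turn": [0, 0, 0], "translation": [0.0005, 0, 0], "jaw": 0.0}, {"turn": [0, 0, 0], "translation": [0.001, 0, 0], "jaw": 0.0}])

```text
time_s: 17.1
tool_pos: [0.4409, -0.0026, 0.097]
ee_rot: [0.544, -0.452, -0.544, -0.452]
contact_force: [-1.0, 0.3, 5.6]
gripper_width: 0.0002
```

Contact now begins at the shut height. Pressing on slightly to make sure.

arm_command(deltas=[{"turn": [0, 0, 0], "translation": [0.0005, 0, 0], "jaw": 0.0}, {"turn": [0, 0, 0], "translation": [0.0008, 0, 0], "jaw": 0.0}])

```text
time_s: 17.27
tool_pos: [0.4409, -0.0026, 0.0969]
ee_rot: [0.544, -0.452, -0.544, -0.452]
contact_force: [-4.4, 0.7, 14.4]
gripper_width: 0.0001
```

arm_command(deltas=[{"turn": [0, 0, 0], "translation": [0.0004, 0, 0], "jaw": 0.0}, {"turn": [0, 0, 0], "translation": [0.0004, 0, 0], "jaw": 0.0}])

```text
time_s: 17.43
tool_pos: [0.4409, -0.0026, 0.0969]
ee_rot: [0.544, -0.452, -0.544, -0.452]
contact_force: [-6.7, 0.5, 16.6]
gripper_width: -0.0004
```

arm_command(deltas=[{"turn": [0, 0, 0], "translation": [-0.003, 0, 0], "jaw": 0.0}, {"turn": [0, 0, 0], "translation": [-0.015, 0, 0], "jaw": 0.0}, {"turn": [0, 0, 0], "translation": [-0.04, 0, 0], "jaw": 0.0}, {"turn": [0, 0, 0], "translation": [-0.075, 0, 0], "jaw": 0.0}, {"turn": [0, 0, 0], "translation": [-0.11, -0.02, 0], "jaw": 0.0}, {"turn": [0, 0, 0], "translation": [-0.13, -0.04, 0.0], "jaw": 0.0}, {"turn": [0, 0, 0], "translation": [-0.13, -0.04, 0], "jaw": 0.0}, {"turn": [0, 0, 0], "translation": [-0.13, -0.04, 0], "jaw": 0.0}])

```text
time_s: 18.1
tool_pos: [0.4806, 0.0048, 0.2261]
ee_rot: [0.544, -0.452, -0.544, -0.452]
contact_force: [-0.4, 0.5, -0.0]
gripper_width: -0.0
```

```bash
python3 - <<'E'
from h import *
c=cam('wrist')
im=capture('wrist');cv2.imwrite('pics/w18.png',im)
sc=cam('scene'); s=capture('scene')
cv2.imwrite('pics/s18.png',cv2.resize(s[140:230,180:300],None,fx=6,fy=6,interpolation=cv2.INTER_CUBIC))
for th in (0,.07):
    r=.1445
    for y in (-.072,.072):
        q=cw(.0675-r*np.cos(th)+.0045*np.sin(th),y,.0735+r*np.sin(th)+.0045*np.cos(th)); print(th,y,'wrist',proj(c,q,True),'scene',proj(sc,q))
go(*cw(-.0475,0,.097),100.5)
E
```

```text
0 -0.072 wrist [168.8758 108.5868] scene [219.072  193.6703]
0 0.072 wrist [324.7265 108.5788] scene [199.0562 175.6262]
0.07 -0.072 wrist [166.0058 109.5443] scene [219.1254 191.2551]
0.07 0.072 wrist [327.5302 109.5338] scene [199.032  173.3045]
t 18.2 pos [0.4793 0.0049 0.2246] jawdir 100.5329840034361 toolx [-0.0026  0.0006 -1.    ] q6 -1.9895007709529575 w -0.00014372144368612747 F [-0.4224 -0.616   0.6307]
translation [ 0.1277  0.0402 -0.0008] turns [array([ 0.0006,  0.001 , -0.0024]), array([-3.141 ,  0.0038,  0.0016])]
```

View pics/w18.png

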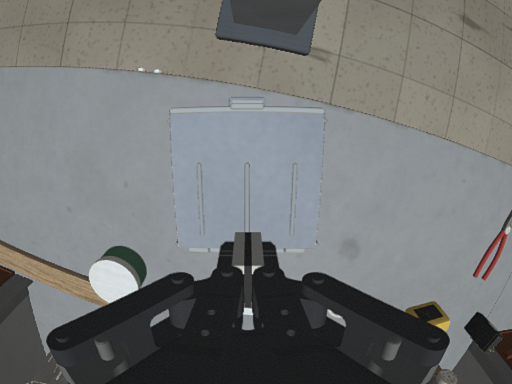

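View pics/s18.png

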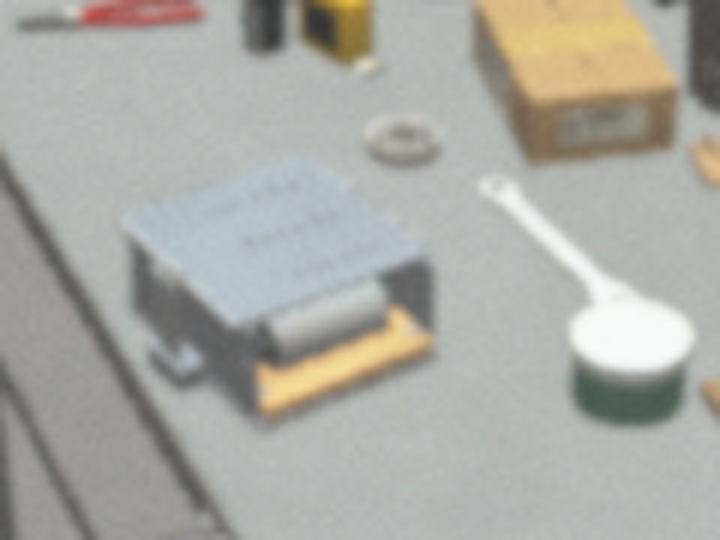

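Lid edge measures columns 170–324.5 (155 px wide; predicted 156 shut, 161.5 if resting on the nose). The scene corner sits at row 194 (193.7 shut, 191.3 resting). It is shut, and the tool is clear.

```bash
python3 - <<'E'
from rig import *
print(sign_off())
E
```

```text
the job is handed in; nothing more can be done
None
```

The job is done and handed in at about 18 s of the 72 s allowed. I laid the slim roller in the narrow dimple and the thick one in the wide dimple. Then I swung the lid over from behind and pressed its front edge down past the catch.

**Rollers:** Wrist and scene pictures taken before the lid came over showed both rollers lying parallel in their dimples. The slim one was still in place through the open side after the lid was shut. The thick one could not be seen after that.

**Lid:** It stopped firmly at the shut height, giving no further under about 16 N. Its edge is 155 px wide in the wrist view; I predicted 156 px if shut and 161.5 px if resting on the catch's nose. The scene view agreed.

**Catch click:** I never saw the force peak of the lid going past the catch, because it fell between readings. That it is home rests on the height, the force and the pictures.

**Forces:** The highest I read was about 36 N, briefly, while setting down the slim roller. I touched none of the bystanders or the yellow look-alike.

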